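Offer the test card over the riser's edge

ROBOT

A 7-joint arm with a two-finger parallel gripper is mounted at the origin on the work surface. World frame = base frame: x ahead of the robot, y to its left, z up, the work surface at z = 0. Lengths are in m, angles in rad, forces in N, time in s.
With the tool pointing down it reaches from about 0.4 to 0.85 m from the base axis. Payload 10.4 kg.
Tool frame: the origin (TCP) lies on the front face of the gripper's body, between the roots of the fingers; the fingertips stand 73 mm ahead of it and the grasp point (between the pads) lies 54 mm ahead of it; z points along the fingers, y is the line along which they close (so a half turn about z gives the same grasp; the last joint's range is limited). The gripper opens to 85 mm and grips with 20 to 120 N. Pads are 22 mm wide; open, the fingers measure 114 mm over their backs; the gripper's body (76 mm by 85 mm) begins 54 mm behind the grasp point. The pads swing forward as they close: fully open they stand 13 mm farther back than shut.
Start: joints at [-1.242, 0.332, -0.065, 1.46, 0.022, 1.35, -0.088], TCP at [0.215, 0.587, 0.304] pointing down, gripper open.
Joint ranges: [-2.6, 2.6], [-0.5, 2.12], [-1.47, 1.34], [0.16, 2.42], [-1.27, 4.41], [0.06, 2.06], [-2.6, 2.6]. Speed limits (rad/s): [2.22, 2.22, 2.79, 2.79, 3.14, 3.14, 3.14].

INTERFACE

Orientations are given as a unit quaternion [x, y, z, w].
In Python, from workcell import manip gives the robot as it stands.
- The arm moves only by the shell command python3 -m jog 'ROWS' [FORCE]. ROWS is JSON, a list of rows, each an object with "grip": the gripper command: -1 is fully open, 1 is shut, values between are in proportion; "slide": the shift along the tool's x, y, z in cm, a list of three; "yaw": the turn about the tool's z in rad. A call has 1 to 8 rows; each row shifts and turns the commanded pose from where the row before left it, along the tool's axes as they then stand; what a row does not reach is not made up. A row lasts 1/10 s, in which the tool goes at most 50 mm and 8.59 degrees, less where a joint would pass 70% of its speed; a pose out of reach is approached as far as the arm can. A call with a gripper value outside its range is refused whole. The fingers move at their own pace and stop on an object; FORCE is the grip in N (left out, the last holds). Time passes only in rows, so rows that do not move let the fingers close. It gives the time, the measured TCP pose, the force, the opening and the grip force at its end, in the units of the state.
- manip.get_obs(): the state, without advancing time (a new reading comes with each control period).
- manip.camera(name): name is "scene" or "side" or "wrist"; returns the picture (480x640x3 uint8, blue, green, red); there is no depth.
- manip.calibration(name): a dict with "vfov" (degrees; the focal length in pixels is half the picture's height over the tangent of half this angle, whatever the lens; pixels are square), "cx", "cy" (the principal point, pixels), "camera_from_world" (4x4, takes a point from world to camera coordinates). Camera axes: x right, y down, z forward; pixel columns grow to the right and rows downward; lengths in m; the calibration is good to about 2 mm. A picture is of the moment at which its call begins: read the wrist's pose just before it. calibration takes no time and is no camera call; for the wrist camera it gives the pose at the moment of the call.
- manip.hand_in(): hands the job in; it is judged then, once.
Trained networks look in the newest picture that a camera, given by its name, has taken for a name from the list of things; names that differ only in an ending like _2 or _b are one class to them, and where a whole thing is asked for, a point or a joint stands for the part that bears it (a point fixed in the world has none). Each returns a list of dicts, best first, with "conf" (0 to 1); they miss things now and then, are a little off and sometimes report something else, mostly with a low value. They report only what shows in the picture. A call takes as long as a camera call. They do not tell look-alikes from the thing itself.
- manip.masks_of(thing, camera): "region" (480x640 bool, what is visible of it) and "centre" ([column, row] in pixels, amid what is visible of it).
The state is a dict: "clock": time; "joint_pos": joint angles; "joint_velocities": joint speeds; "tau": joint torques, N m; "position": TCP position; "ee_rot": TCP orientation; "ft_force": force on the tool from outside, world axes, zero at the start; "torque": the same for the moment, N m; "grip_width": opening from 0.0 (shut) to 1.0 (fully open); "grasp_force": force on a finger pad.
Only numpy, scipy, OpenCV 4.12 (cv2) and the standard library are available. Lean on these libraries where they do the work, as an engineer would, in place of code of your own. Each camera call takes 0.05 s, during which the arm holds its last target. There are 200 camera calls.

TASK

Push the card that carries the long test cassette straight across the wooden desk riser until it sticks out squarely, by about 3 cm, over the riser's long edge on the side away from the robot, so that the nurse can take it from below. Only slide it along with the fingertips: do not lift it, tip it up or let it fall. Leave the card with the round dish, the dropper bottle, the jar and the carton where they are, and take the hand away at the end.

Things in the scene. Friction and masses are not known exactly. Their poses are not given: they have to be found in the camera images.
- riser: low desk riser of pale wood fixed on the desk, 260 (its x) x 500 (its y) x 60 mm high; its flat top is 60 mm above the desk. Origin at the centre of its underside, on the desk. Its x axis points across it, away from the robot (turned by up to about 0.2 rad).
- riser_edge (a point): middle of the riser's far long top edge (130 mm along the riser's x from its centre, 60 mm up); axes as the riser's: x points straight out over the edge, y runs along the edge, z up.
- test_card: loose flat white plastic plate, 90 (its x) x 100 (its y) x 6 mm thick, about 70 g, lying on the riser's top; in its middle it carries a raised light grey test cassette 66 mm long (along x), 22 mm wide, 3 mm high, with a small window and a dark round well. Origin at the centre of its underside; x points towards the riser's far edge to within about 0.4 rad, z up. Starts wholly on the riser.
- card_lead (a point): middle of the test card's leading edge (the edge nearest the riser's far edge), at its underside: 45 mm along the card's x from its centre. The overhang is this point's x in the frame of riser_edge.
- dish_card: loose white plate of the same size as the test card (90 x 100 x 6 mm) lying on the other half of the riser, with a round grey dish 44 mm across, 3 mm high in its middle. Origin at the centre of its underside. It is to stay where it is; the two cards may be either way round, left or right.
- dropper: small white dropper bottle, 30 mm across, 66 mm tall, standing on the riser between the two cards; origin at the centre of its underside. It is to stay where it is.
- jar: white lidded jar, 72 mm across, 85 mm tall, standing on the desk by the riser's left end; origin at the centre of its underside. It is to stay where it is.
- carton: small cardboard carton, 80 x 130 x 60 mm high, on the desk by the riser's right end; origin at the centre of its underside. It is to stay where it is.
Not all that is in view belongs to the job. What is shaped like the test_card but red is not meant.

How it is judged:
At the end, for the whole second after the job is handed in: The middle of the test card's leading edge stands 30 mm (22 to 38 mm) out beyond the riser's far edge, the card is square to that edge within 0.14 rad (8 degrees), lies flat on the riser's top and is at rest (x of card_lead in the frame of riser_edge between 0.022 and 0.038 m and angle between the x axis of test_card and the x axis of riser_edge, either way round below 0.14 rad and z of test_card in the frame of riser_edge between -0.004 and 0.004 m and angle between test_card's own z axis and vertical below 0.05 rad and linear speed of test_card below 0.01 m/s); the robot touches nothing.
It fails at once if the test card is lifted more than 10 mm off the riser, or tipped up (z of test_card in the frame of riser_edge above 0.01 m or angle between test_card's own z axis and vertical above 0.35 rad).
It fails at once if the test card falls off the riser (z of test_card in the frame of riser_edge below -0.02 m).
It fails at once if the dish card is moved by more than 12 mm (distance of dish_card from where it was at the start of the episode above 0.012 m).
It fails at once if the dropper bottle is moved by more than 12 mm or tipped (distance of dropper from where it was at the start of the episode above 0.012 m or angle between dropper's own z axis and vertical above 0.3 rad).
It fails at once if the jar or the carton is moved by more than 15 mm or tipped (distance of any of jar, carton from where it was at the start of the episode above 0.015 m or angle between jar's own z axis and vertical above 0.3 rad).
It also fails if it takes over 48 s, if anything falls off the work surface, if the arm or the gripper's body presses on something with over 40 N, if the wrist force passes 120 N, or if a joint passes its speed limit or range.

## Working session

There is one attempt and no reset: what is moved stays moved. The work goes in short steps, Python scripts to look and compute and a shell command to move; the robot and the scene stay as the last step left them, time stands still between calls to the robot, and variables do not carry over. Pictures are saved under pics/ and viewed, at most 13 in all, crops included, and the job is handed in when it is done.

```bash
ls; mkdir -p pics
cat > h.py <<'E'
import numpy as np,cv2
from workcell import manip
def K(n):
    c=manip.calibration(n); f=240/np.tan(np.radians(c["vfov"])/2); return f,c["cx"],c["cy"],np.array(c["camera_from_world"])
def ray(n,px,z,cal=None):
    f,cx,cy,T=cal or K(n); px=np.atleast_2d(px).astype(float)
    d=np.c_[(px[:,0]-cx)/f,(px[:,1]-cy)/f,np.ones(len(px))]@T[:3,:3]
    o=-T[:3,:3].T@T[:3,3]; return o+d*((z-o[2])/d[:,2])[:,None]
def proj(n,P,cal=None):
    f,cx,cy,T=cal or K(n); P=np.atleast_2d(P)@T[:3,:3].T+T[:3,3]; return np.c_[P[:,0]/P[:,2]*f+cx,P[:,1]/P[:,2]*f+cy]
E
python3 - <<'E'
from h import *
s=manip.camera("scene");cv2.imwrite("pics/scene.png",s)
for t,z in [("riser",.06),("test_card",.066),("dish_card",.066),("dropper",.09),("jar",.04),("carton",.06)]:
    for m in manip.masks_of(t,"scene")[:4]:
        c=m["centre"];r=m["region"].astype(np.uint8)
        ct=max(cv2.findContours(r,0,2)[0],key=cv2.contourArea)
        q=cv2.approxPolyDP(ct,.03*cv2.arcLength(ct,True),True)[:,0]
        print(t,round(m["conf"],2),c,r.sum(),ray("scene",c,z)[0].round(3).tolist())
        if len(q)<8 and t in("riser","test_card","dish_card"):print("  ",q.tolist(),ray("scene",q,z)[:,:2].round(3).tolist())
cv2.imwrite("pics/side.png",manip.camera("side"))
E
```

```text
pics
riser 0.56 [309.5, 243.9] 10760 [0.561, -0.001, 0.06]
   [[416, 232], [359, 189], [208, 248], [262, 314]] [[0.692, 0.261], [0.434, 0.277], [0.416, -0.225], [0.703, -0.237]]
riser 0.34 [430.6, 198.3] 791 [0.6, 0.414, 0.06]
   [[430, 179], [424, 184], [420, 207], [435, 214], [444, 208], [446, 184]] [[0.522, 0.492], [0.532, 0.456], [0.613, 0.356], [0.663, 0.364], [0.658, 0.407], [0.572, 0.51]]
test_card 0.93 [435.5, 280.4] 1001 [0.862, 0.154, 0.066]
   [[458, 287], [442, 265], [409, 271], [422, 295]] [[0.91, 0.179], [0.832, 0.209], [0.8, 0.127], [0.878, 0.091]]
test_card 0.85 [464.5, 241.6] 708 [0.803, 0.326, 0.066]
   [[442, 237], [469, 252], [487, 240], [460, 225]] [[0.754, 0.294], [0.838, 0.302], [0.833, 0.379], [0.746, 0.373]]
test_card 0.82 [314.8, 194.8] 537 [0.387, 0.145, 0.066]
   [[295, 194], [314, 205], [333, 195], [313, 184]] [[0.348, 0.101], [0.428, 0.111], [0.42, 0.188], [0.335, 0.177]]
test_card 0.81 [379.6, 192.6] 467 [0.493, 0.307, 0.066]
   [[399, 196], [388, 182], [361, 188], [376, 200]] [[0.541, 0.341], [0.464, 0.368], [0.44, 0.28], [0.516, 0.272]]
dish_card 0.9 [267.0, 256.7] 906 [0.545, -0.123, 0.066]
   [[275, 241], [243, 253], [259, 272], [291, 259]] [[0.503, -0.072], [0.495, -0.165], [0.583, -0.17], [0.589, -0.079]]
dropper 0.63 [315.1, 235.9] 226 [0.573, 0.008, 0.09]
jar 0.69 [432.9, 200.4] 780 [0.592, 0.435, 0.04]
carton 0.63 [132.5, 332.9] 2830 [0.583, -0.494, 0.06]
```

View pics/scene.png

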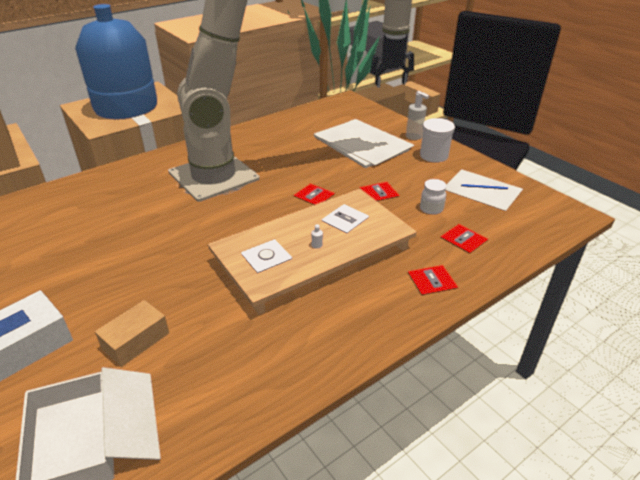

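View pics/side.png

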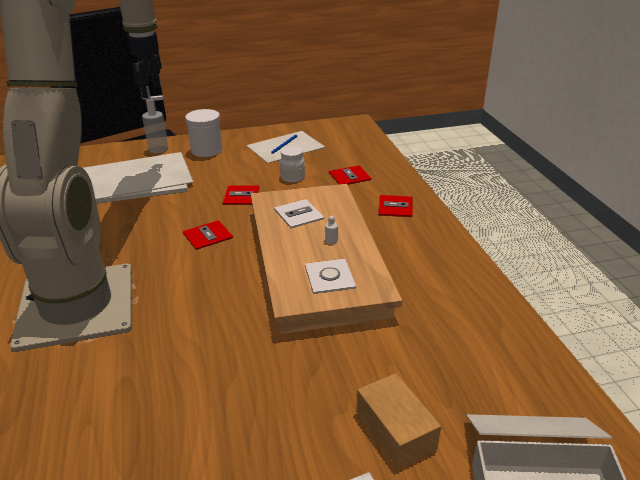

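The white test card sits at scene (346,218) and side (299,213). The look-alikes are the red cards at scene (315,194), (380,191), (464,238) and (433,279), plus the dish card at (267,256). I choose the white card with the long cassette.

Run:
```python
from h import *
im={}
for n in("scene","side"):
    s=im[n]=manip.camera(n)
    for t,z in [("test_card",.066),("dish_card",.066),("dropper",.09)]:
      for m in manip.masks_of(t,n):
        r=m["region"].astype(np.uint8);col=s[m["region"]].mean(0)
        if t!="dropper" and col[0]<100: continue
        ct=max(cv2.findContours(r,0,2)[0],key=cv2.contourArea)
        q=cv2.boxPoints(cv2.minAreaRect(ct)) if 0 else cv2.approxPolyDP(ct,.05*cv2.arcLength(ct,True),True)[:,0]
        print(n,t,round(m["conf"],2),m["centre"],ray(n,m["centre"],z)[0].round(3).tolist(),ray(n,q,z)[:,:2].round(3).tolist())
a=cv2.resize(im["scene"][180:310,200:425],None,fx=3.5,fy=3.5,interpolation=2)
cv2.imwrite("pics/c1.png",a[:, :800])
b=cv2.resize(im["side"][175:335,240:405],None,fx=3.7,fy=3.7,interpolation=2)
cv2.imwrite("pics/c2.png",b)
```

```text
scene test_card 0.87 [348.8, 222.6] [0.556, 0.137, 0.066] [[0.499, 0.09], [0.587, 0.108], [0.562, 0.198], [0.483, 0.175]]
scene test_card 0.2 [316.4, 233.9] [0.543, 0.035, 0.066] [[0.51, 0.058], [0.575, -0.003], [0.592, 0.006], [0.542, 0.054]]
scene dish_card 0.63 [267.1, 258.0] [0.549, -0.126, 0.066] [[0.573, -0.074], [0.503, -0.072], [0.497, -0.163], [0.581, -0.172]]
scene dropper 0.77 [316.3, 235.9] [0.575, 0.01, 0.09] [[0.537, 0.038], [0.599, -0.021], [0.618, -0.01], [0.571, 0.032]]
side test_card 0.75 [299.6, 213.3] [0.532, 0.144, 0.066] [[0.579, 0.108], [0.56, 0.204], [0.479, 0.191], [0.498, 0.089]]
side dish_card 0.62 [331.5, 276.6] [0.539, -0.124, 0.066] [[0.582, -0.07], [0.497, -0.066], [0.49, -0.168], [0.577, -0.168]]
side dropper 0.83 [330.0, 230.6] [0.573, 0.013, 0.09] [[0.594, 0.069], [0.555, -0.009], [0.562, -0.036], [0.579, -0.024]]
```

View pics/c1.png

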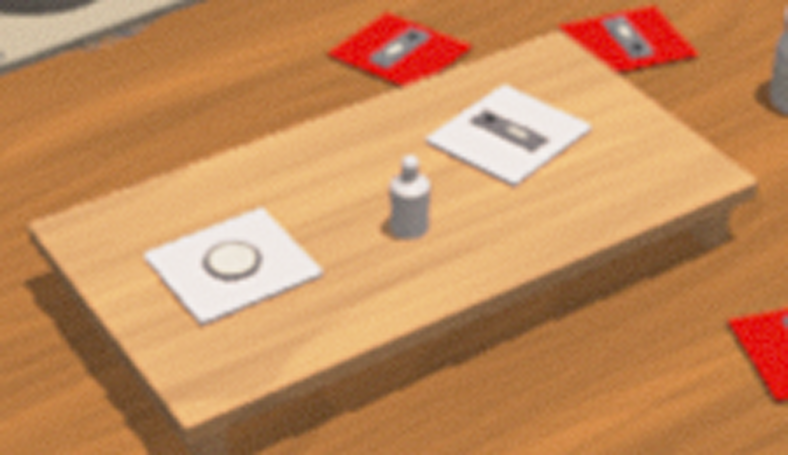

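View pics/c2.png

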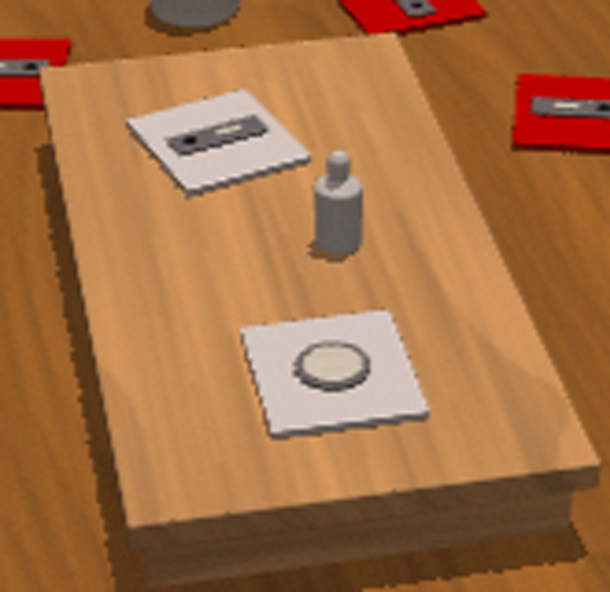

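Scene crop: riser top corners at (30,228), (558,32), (755,183) and (188,430); the test card is near (510,135) with the dropper at (410,205). Side crop: riser corners at (40,70), (400,34), (600,465) and (130,528), which agrees with the choice of card.

```bash
cat > fit.py <<'E'
from h import *
from scipy.optimize import least_squares
def fit(obs,hx,hy,z,x0):  # obs: {cam: (4x2 px order nearright,nearleft,farleft,farright)}
    L=np.array([[-hx,-hy],[-hx,hy],[hx,hy],[hx,-hy]])
    def res(p):
        c,s=np.cos(p[2]),np.sin(p[2]); P=np.c_[L@np.array([[c,s],[-s,c]])+p[:2],np.full(4,z)]
        return np.concatenate([(proj(n,P)-o).ravel() for n,o in obs.items()])
    r=least_squares(res,x0,loss="soft_l1"); return r.x,np.abs(r.fun).reshape(-1,2).max(1)
E
python3 - <<'E'
from fit import *
sc=lambda a:np.array(a)/3.5+[200,180]-.36
sd=lambda a:np.array(a)/3.7+[240,175]-.36
R,e=fit({"scene":sc([(30,228),(558,32),(755,183),(188,430)]),"side":sd([(130,528),(40,70),(400,34),(600,465)])},.13,.25,.06,[.56,0,0]);print(R.round(4),e.round(1))
C,e=fit({"scene":sc([(427,139),(504,85),(591,128),(515,185)]),"side":sd([(192,191),(128,122),(245,90),(310,158)])},.045,.05,.066,[.53,.14,.2]);print(C.round(4),e.round(1))
c,s=np.cos(R[2]),np.sin(R[2]); to=lambda p:np.array([[c,s],[-s,c]])@(np.array(p)-R[:2])
print("card in riser",to(C[:2]),C[2]-R[2],"drop?",to([.545,.015]))
print("dropper base", [ray("scene",sc([(408,232)]),.06),ray("side",sd([(338,243)]),.06)])
o=manip.get_obs();print(o["position"],o["ee_rot"],o["grip_width"],o["clock"])
from scipy.spatial.transform import Rotation as Ro
print(Ro.from_quat(o["ee_rot"]).as_matrix().round(3))
E
```

```text
[ 0.5448  0.0252 -0.0662] [1.4 0.9 1.9 0.5 0.8 0.5 0.6 1.1]
[0.5302 0.1458 0.2248] [0.3 0.2 0.8 0.8 1.1 0.8 0.8 1. ]
card in riser [-0.02255844  0.11939719] 0.2910768941012585 drop? [ 0.00084331 -0.01014589]
dropper base [array([[0.57845352, 0.00777124, 0.06      ]]), array([[0.57685191, 0.01709016, 0.06      ]])]
[0.21538788 0.58673792 0.30397773] [1.75022815e-01 9.84564374e-01 9.13440131e-05 2.11098979e-06] 0.9985392620925259 0.8
[[-0.939  0.345  0.   ]
 [ 0.345  0.939  0.   ]
 [ 0.     0.    -1.   ]]
```

```bash
python3 -m jog '[{"grip":-0.3,"slide":[0,0,0],"yaw":-0.143},{"grip":-0.3,"slide":[0,0,0],"yaw":-0.143},{"grip":-0.3,"slide":[-2.1,-3.5,0],"yaw":0},{"grip":-0.3,"slide":[-2.1,-3.5,0],"yaw":0},{"grip":-0.3,"slide":[-2.1,-3.5,0],"yaw":0},{"grip":-0.3,"slide":[-2.1,-3.5,0],"yaw":0},{"grip":-0.3,"slide":[-2.1,-3.5,0],"yaw":0},{"grip":-0.3,"slide":[-2.1,-3.5,0],"yaw":0}]'
python3 -m jog '[{"grip":-0.3,"slide":[-2.1,-3.5,0],"yaw":0},{"grip":-0.3,"slide":[-2.1,-3.5,0],"yaw":0},{"grip":-0.3,"slide":[-2.1,-3.5,0],"yaw":0},{"grip":-0.3,"slide":[-2.1,-3.5,0],"yaw":0},{"grip":-0.3,"slide":[-2.1,-3.5,0],"yaw":0},{"grip":-0.3,"slide":[-2.1,-3.5,0],"yaw":0},{"grip":-0.3,"slide":[0,0,0],"yaw":0},{"grip":-0.3,"slide":[0,0,0],"yaw":0}]'
cat > st.py <<'E'
from fit import *
from scipy.spatial.transform import Rotation as Ro
R=np.array([0.5448,0.0252,-0.0662])
c,s=np.cos(R[2]),np.sin(R[2]); to=lambda p:np.array([[c,s],[-s,c]])@(np.array(p)[:2]-R[:2])
def st():
    o=manip.get_obs();M=Ro.from_quat(o["ee_rot"]).as_matrix()
    print("tcp riser xy",to(o["position"]).round(4),"z",round(o["position"][2],4),"yaw off",round(np.arctan2(-M[1,0],-M[0,0])-R[2],4),"tilt",M[:2,2].round(3),"F",np.round(o["ft_force"],2),"w",round(o["grip_width"],3),"t",o["clock"])
E
python3 - <<'E'
from st import *
st()
w=manip.camera("wrist");cv2.imwrite("pics/w1.png",w)
E
```

```text
clock: 1.6
position: [0.3278, 0.3673, 0.3041]
ee_rot: [0.033, 0.999, 0.0, 0.0]
ft_force: [0.5, 0.3, -0.5]
grip_width: 0.645
grasp_force: 0.0
clock: 2.4
position: [0.4394, 0.1505, 0.304]
ee_rot: [0.034, 0.999, 0.0, 0.0]
ft_force: [-0.3, 0.0, -0.5]
grip_width: 0.646
grasp_force: 0.0
tcp riser xy [-0.1135  0.1181] z 0.304 yaw off -0.0017 tilt [0. 0.] F [-0.28  0.02 -0.46] w 0.646 t 2.4
```

View pics/w1.png

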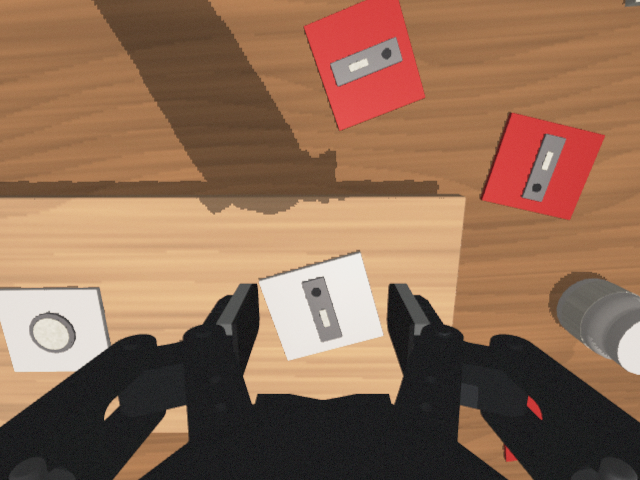

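The wrist view looks from above with image-up towards the robot. The white test card has corners (259,280), (359,251), (383,335) and (288,360), and the riser's near-left corner is at (465,196).

Run:
```python
from st import *
C,e=fit({"wrist":np.array([(259,280),(359,251),(383,335),(288,360)])},.045,.05,.066,[.53,.14,.2])
print(C.round(4),e.round(1),"riser frame",to(C[:2]).round(4),C[2]-R[2])
P=ray("wrist",[(0,197),(200,196.5),(465,196),(451,345)],.06);print([to(p).round(4).tolist() for p in P])
```

```text
[0.5262 0.1463 0.224 ] [1.6 1.1 0.8 0.7] riser frame [-0.0265  0.1196] 0.29018170080379474
[[-0.1334, -0.1692], [-0.1337, 0.0102], [-0.1338, 0.2482], [0.0178, 0.2503]]
```

```bash
python3 -m jog '[{"grip":-0.3,"slide":[0,0,4.5],"yaw":0},{"grip":-0.3,"slide":[0,0,4.5],"yaw":0},{"grip":-0.3,"slide":[0,0,4.5],"yaw":0},{"grip":-0.3,"slide":[0,0,2.4],"yaw":0},{"grip":-0.3,"slide":[0,0,0],"yaw":0},{"grip":-0.3,"slide":[0,0,0],"yaw":0}]'
python3 -m jog '[{"grip":-0.3,"slide":[0,0,0.2],"yaw":0},{"grip":-0.3,"slide":[0,0,0.2],"yaw":0},{"grip":-0.3,"slide":[0,0,0],"yaw":0}]'
python3 - <<'E'
from st import *
st()
cv2.imwrite("pics/s2.png",cv2.resize(manip.camera("side")[120:270,230:400],None,fx=3.5,fy=3.5,interpolation=2))
E
```

```text
clock: 3.05
position: [0.4392, 0.1521, 0.1456]
ee_rot: [0.032, 0.999, 0.0, -0.0]
ft_force: [1.1, -0.9, -0.2]
grip_width: 0.645
grasp_force: 0.0
clock: 3.35
position: [0.4395, 0.1514, 0.1416]
ee_rot: [0.033, 0.999, 0.0, 0.001]
ft_force: [-0.4, -0.2, -1.0]
grip_width: 0.653
grasp_force: 0.0
tcp riser xy [-0.1134  0.1189] z 0.1416 yaw off 0.0005 tilt [0.001 0.001] F [-0.36 -0.24 -0.96] w 0.653 t 3.35
```

View pics/s2.png

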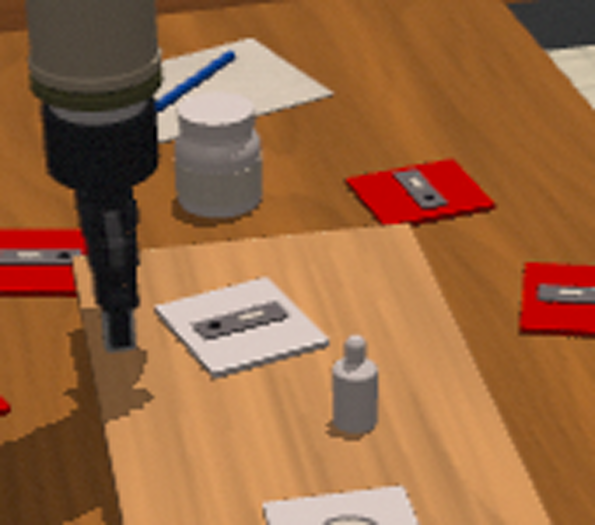

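The side crop shows the fingertips at (118,345), behind the card and just above the riser. I'll feel downwards for contact.

```bash
for i in 1; do python3 -m jog '[{"grip":-0.3,"slide":[0,0,0.2],"yaw":0},{"grip":-0.3,"slide":[0,0,0.2],"yaw":0},{"grip":-0.3,"slide":[0,0,0],"yaw":0}]'; done
python3 -m jog '[{"grip":-0.3,"slide":[0,0,0.1],"yaw":0},{"grip":-0.3,"slide":[0,0,0.1],"yaw":0},{"grip":-0.3,"slide":[0,0,0],"yaw":0}]'
python3 -m jog '[{"grip":-0.3,"slide":[0,0,0.1],"yaw":0},{"grip":-0.3,"slide":[0,0,0.1],"yaw":0},{"grip":-0.3,"slide":[0,0,0],"yaw":0}]' | grep -E 'pos|ft'
```

```text
clock: 3.7
position: [0.439, 0.151, 0.1366]
ee_rot: [0.033, 0.999, -0.0, -0.0]
ft_force: [-0.1, 0.0, -0.6]
grip_width: 0.651
grasp_force: 0.0
clock: 4.0
position: [0.4391, 0.1511, 0.1347]
ee_rot: [0.033, 0.999, -0.0, -0.0]
ft_force: [0.7, 0.2, 0.6]
grip_width: 0.652
grasp_force: 0.0
position: [0.4391, 0.1511, 0.1327]
ft_force: [0.6, 0.4, -0.6]
```

```bash
python3 -m jog '[{"grip":-0.3,"slide":[0,0,0.1],"yaw":0},{"grip":-0.3,"slide":[0,0,0],"yaw":0}]' | grep -E 'pos|ft'
python3 -m jog '[{"grip":-0.3,"slide":[0,0,0.1],"yaw":0},{"grip":-0.3,"slide":[0,0,0],"yaw":0}]' | grep -E 'pos|ft'
python3 -m jog '[{"grip":-0.3,"slide":[0,0,0.1],"yaw":0},{"grip":-0.3,"slide":[0,0,0],"yaw":0}]' | grep -E 'pos|ft'
```

```text
position: [0.4391, 0.1511, 0.1318]
ft_force: [-0.2, 0.6, -0.5]
position: [0.4391, 0.1511, 0.1308]
ft_force: [0.1, -0.5, 0.0]
position: [0.4391, 0.1511, 0.1298]
ft_force: [0.1, -0.1, -0.1]
```

```bash
python3 -m jog '[{"grip":-0.3,"slide":[0,0,0.1],"yaw":0},{"grip":-0.3,"slide":[0,0,0],"yaw":0}]' | grep -E 'pos|ft'
python3 -m jog '[{"grip":-0.3,"slide":[0,0,0.1],"yaw":0},{"grip":-0.3,"slide":[0,0,0],"yaw":0}]' | grep -E 'pos|ft'
```

```text
position: [0.4392, 0.1511, 0.1288]
ft_force: [0.1, -0.1, 0.6]
position: [0.4393, 0.1511, 0.1286]
ft_force: [-4.8, -1.3, 11.0]
```

Run:
```python
from h import *
cv2.imwrite("pics/s3.png",cv2.resize(manip.camera("side")[190:240,240:340],None,fx=8,fy=8,interpolation=2))
```

```text
(no output)
```

View pics/s3.png

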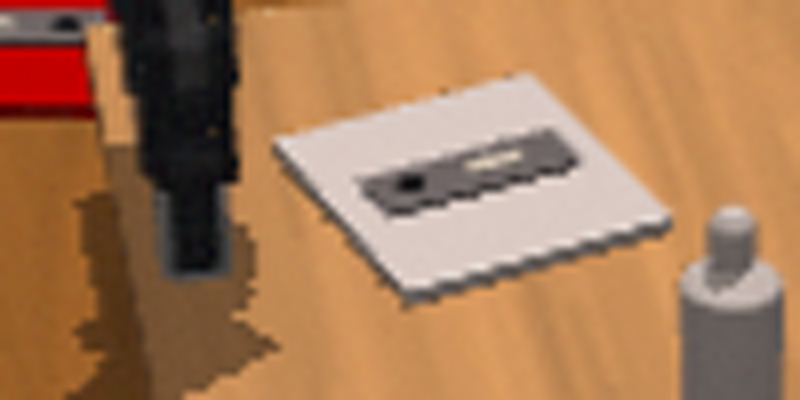

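The fingertips touch the riser at TCP z 0.1287, and the crop shows them at (195,270) clear behind the card's edge. I'll raise 3 mm and push.

```bash
python3 -m jog '[{"grip":-0.3,"slide":[0,0,-0.3],"yaw":0},{"grip":-0.3,"slide":[0,0,0],"yaw":0},{"grip":-0.3,"slide":[-0.5,0,0],"yaw":0},{"grip":-0.3,"slide":[-0.5,0,0],"yaw":0},{"grip":-0.3,"slide":[-0.5,0,0],"yaw":0},{"grip":-0.3,"slide":[-0.5,0,0],"yaw":0},{"grip":-0.3,"slide":[-0.5,0,0],"yaw":0},{"grip":-0.3,"slide":[-0.5,0,0],"yaw":0}]'
python3 -m jog '[{"grip":-0.3,"slide":[-0.5,0,0],"yaw":0},{"grip":-0.3,"slide":[-0.5,0,0],"yaw":0},{"grip":-0.3,"slide":[-0.5,0,0],"yaw":0},{"grip":-0.3,"slide":[-0.5,0,0],"yaw":0},{"grip":-0.3,"slide":[-0.5,0,0],"yaw":0},{"grip":-0.3,"slide":[-0.5,0,0],"yaw":0},{"grip":-0.3,"slide":[0,0,0],"yaw":0}]' | grep -E 'pos|ft'
cat > card.py <<'E'
from st import *
def card(n):
    manip.camera(n);best=None
    im=manip.camera(n)
    for m in manip.masks_of("test_card",n):
        if im[m["region"]].mean(0)[0]<100: continue
        p=to(ray(n,m["centre"],.066)[0]);ct=max(cv2.findContours(m["region"].astype(np.uint8),0,2)[0],key=cv2.contourArea)
        q=cv2.approxPolyDP(ct,.05*cv2.arcLength(ct,True),True)[:,0]
        print(n,round(m["conf"],2),p.round(4),[to(x).round(3).tolist() for x in ray(n,q,.066)])
    return im
E
python3 - <<'E'
from card import *
st();card("scene");im=card("side")
cv2.imwrite("pics/s4.png",cv2.resize(im[170:250,250:390],None,fx=5.5,fy=5.5,interpolation=2))
E
```

```text
clock: 6.15
position: [0.4695, 0.1491, 0.1308]
ee_rot: [0.033, 0.999, -0.0, -0.0]
ft_force: [-0.9, 0.7, 0.8]
grip_width: 0.652
grasp_force: 0.2
position: [0.4997, 0.147, 0.131]
ft_force: [0.3, 0.0, -0.4]
tcp riser xy [-0.053   0.1186] z 0.131 yaw off 0.0 tilt [ 0. -0.] F [ 0.3   0.02 -0.39] w 0.648 t 6.85
scene 0.93 [0.0143 0.0976] [[0.051, 0.149], [-0.032, 0.152], [-0.032, 0.054], [0.048, 0.054]]
side 0.84 [0.0079 0.1053] [[0.053, 0.154], [-0.023, 0.16], [-0.041, 0.063], [0.025, 0.053]]
```

View pics/s4.png

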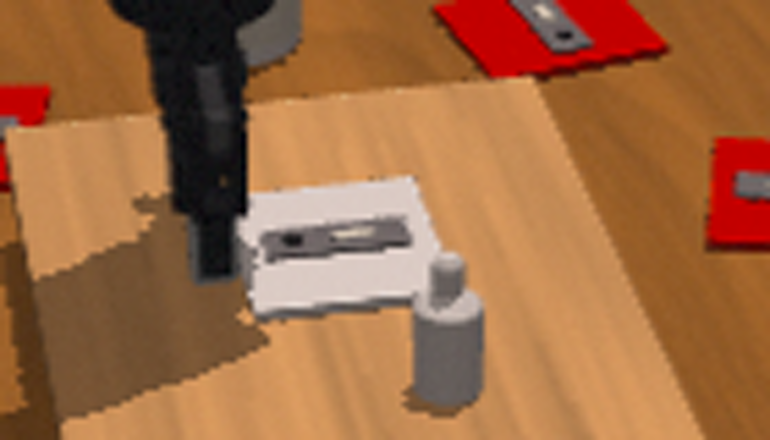

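The card is now square and against the fingertips, at side crop (340,245), well clear of the dropper at (447,330). I'll carry on.

```bash
python3 -m jog '[{"grip":-0.3,"slide":[-0.6,0,0],"yaw":0},{"grip":-0.3,"slide":[-0.6,0,0],"yaw":0},{"grip":-0.3,"slide":[-0.6,0,0],"yaw":0},{"grip":-0.3,"slide":[-0.6,0,0],"yaw":0},{"grip":-0.3,"slide":[-0.6,0,0],"yaw":0},{"grip":-0.3,"slide":[-0.6,0,0],"yaw":0},{"grip":-0.3,"slide":[-0.6,0,0],"yaw":0},{"grip":-0.3,"slide":[-0.6,0,0],"yaw":0}]' | grep -E 'pos|ft'
python3 -m jog '[{"grip":-0.3,"slide":[-0.6,0,0],"yaw":0},{"grip":-0.3,"slide":[-0.6,0,0],"yaw":0},{"grip":-0.3,"slide":[-0.6,0,0],"yaw":0},{"grip":-0.3,"slide":[-0.6,0,0],"yaw":0},{"grip":-0.3,"slide":[-0.6,0,0],"yaw":0},{"grip":-0.3,"slide":[-0.6,0,0],"yaw":0},{"grip":-0.3,"slide":[0,0,0],"yaw":0}]' | grep -E 'pos|ft'
python3 - <<'E'
from card import *
st();a=card("scene");b=card("side")
a=cv2.resize(a[180:270,320:430],None,fx=5,fy=5,interpolation=2);b=cv2.resize(b[180:270,290:400],None,fx=5,fy=5,interpolation=2)
cv2.imwrite("pics/s5.png",np.vstack([a,b])[:, :]) if 0 else cv2.imwrite("pics/s5.png",cv2.resize(np.hstack([a,b]),(800,327)))
E
```

```text
position: [0.5475, 0.1439, 0.1309]
ft_force: [-0.6, 0.1, 0.5]
position: [0.5837, 0.1414, 0.1309]
ft_force: [0.4, -0.2, 0.1]
tcp riser xy [0.0311 0.1185] z 0.1309 yaw off 0.0 tilt [ 0.001 -0.   ] F [ 0.39 -0.25  0.13] w 0.65 t 8.65
scene 0.67 [0.0951 0.0955] [[0.132, 0.152], [0.053, 0.151], [0.046, 0.059], [0.137, 0.054]]
side 0.75 [0.0951 0.1085] [[0.135, 0.068], [0.13, 0.159], [0.054, 0.133], [0.06, 0.055]]
```

View pics/s5.png

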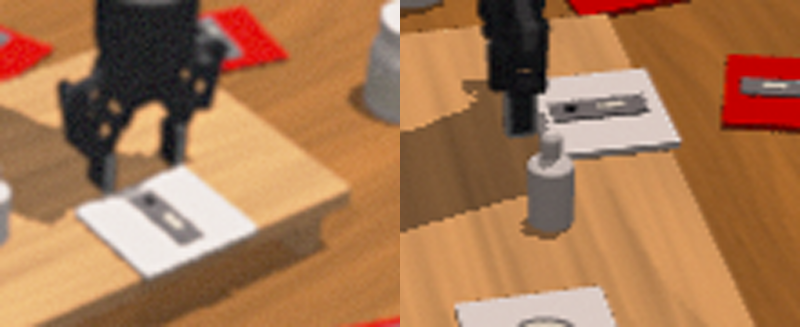

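The card is square with its leading edge about level with the riser's edge (scene half (200,245), side half (665,110)). I'll push 2 cm more, back off, and measure with the wrist camera from above.

```bash
python3 -m jog '[{"grip":-0.3,"slide":[-0.4,0,0],"yaw":0},{"grip":-0.3,"slide":[-0.4,0,0],"yaw":0},{"grip":-0.3,"slide":[-0.4,0,0],"yaw":0},{"grip":-0.3,"slide":[-0.4,0,0],"yaw":0},{"grip":-0.3,"slide":[-0.4,0,0],"yaw":0},{"grip":-0.3,"slide":[0,0,0],"yaw":0}]' | grep -E 'pos|ft'
python3 -m jog '[{"grip":-0.3,"slide":[1.0,0,0],"yaw":0},{"grip":-0.3,"slide":[1.0,0,0],"yaw":0},{"grip":-0.3,"slide":[1,0,-4],"yaw":0},{"grip":-0.3,"slide":[1,0,-4],"yaw":0},{"grip":-0.3,"slide":[0,0,-4],"yaw":0},{"grip":-0.3,"slide":[0,0,-3],"yaw":0},{"grip":-0.3,"slide":[0,0,0],"yaw":0},{"grip":-0.3,"slide":[0,0,0],"yaw":0}]' | grep -E 'pos|ft'
python3 - <<'E'
from card import *
st();card("scene");card("side");w=card("wrist");cv2.imwrite("pics/w2.png",w)
E
```

```text
position: [0.6035, 0.1401, 0.1309]
ft_force: [0.1, -0.0, -0.0]
position: [0.5623, 0.1431, 0.2812]
ft_force: [-0.6, 1.0, -0.6]
tcp riser xy [0.0096 0.1188] z 0.2812 yaw off 0.0008 tilt [0.001 0.001] F [-0.59  0.98 -0.57] w 0.65 t 10.35
scene 0.91 [0.1181 0.1008] [[0.148, 0.153], [0.075, 0.151], [0.07, 0.056], [0.159, 0.051]]
side 0.76 [0.1059 0.1024] [[0.155, 0.068], [0.153, 0.159], [0.066, 0.156], [0.065, 0.054]]
wrist 0.77 [0.1038 0.1073] [[0.063, 0.152], [0.061, 0.062], [0.15, 0.054], [0.152, 0.151]]
```

View pics/w2.png

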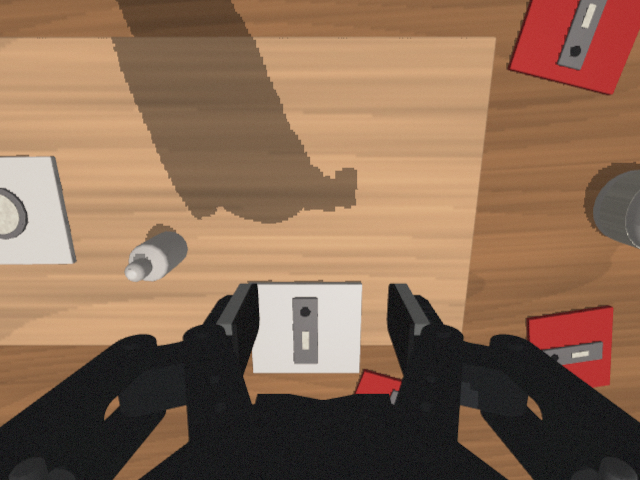

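The wrist view shows the card square: near edge at row 283, lead edge at row 373. The riser's edges are at rows 37 and 345.

Run:
```python
from st import *
w=cv2.imread("pics/w2.png").astype(float)
def edge(cols,r0,r1):
    g=cv2.GaussianBlur(w[:,:,0],(1,5),0)
    out=[]
    for c in cols:
        d=np.abs(np.diff(g[r0:r1,c]));k=d.argmax();out.append((c,r0+k+.5))
    return np.array(out,float)
for nm,cols,a,b,z in [("riser near",range(300,480,10),25,50,.06),("riser far L",range(20,180,10),335,355,.06),("card trail",range(270,350,8),272,292,.066),("card lead",range(270,350,8),362,382,.066)]:
    e=edge(cols,a,b);P=np.array([to(p) for p in ray("wrist",e,z)]);k=np.polyfit(P[:,1],P[:,0],1)
    print(nm,np.median(e[:,1]),"x at y=.1",np.polyval(k,.1).round(4),"med",np.median(P[:,0]).round(4),"slope",k[0].round(4))
```

```text
riser near 36.5 x at y=.1 -0.1322 med -0.1321 slope 0.0012
riser far L 344.5 x at y=.1 0.1154 med 0.1257 slope -0.0432
card trail 283.5 x at y=.1 0.0622 med 0.0621 slope 0.0087
card lead 372.5 x at y=.1 0.152 med 0.152 slope 0.0016
```

Overhang is about 25 mm and needs about 5 mm more.

```bash
python3 -m jog '[{"grip":-0.3,"slide":[0,0,4.5],"yaw":0},{"grip":-0.3,"slide":[0,0,4.5],"yaw":0},{"grip":-0.3,"slide":[0,0,4.5],"yaw":0},{"grip":-0.3,"slide":[0,0,1.5],"yaw":0},{"grip":-0.3,"slide":[0,0,0],"yaw":0},{"grip":-0.3,"slide":[0,0,0],"yaw":0}]' | grep -E 'pos|ft'
python3 - <<'E'
from st import *
st()
E
```

```text
position: [0.5634, 0.143, 0.1318]
ft_force: [1.0, 1.0, 0.4]
tcp riser xy [0.0108 0.1188] z 0.1318 yaw off 0.0002 tilt [0.001 0.   ] F [0.95 1.01 0.41] w 0.65 t 11.4
```

```bash
python3 -m jog '[{"grip":-0.3,"slide":[-1.2,0,0],"yaw":0},{"grip":-0.3,"slide":[-1.2,0,0],"yaw":0},{"grip":-0.3,"slide":[-0.9,0,0],"yaw":0},{"grip":-0.3,"slide":[-0.4,0,0],"yaw":0},{"grip":-0.3,"slide":[-0.4,0,0],"yaw":0},{"grip":-0.3,"slide":[-0.4,0,0],"yaw":0},{"grip":-0.3,"slide":[0,0,0],"yaw":0},{"grip":-0.3,"slide":[0,0,0],"yaw":0}]' | grep -E 'pos|ft'
python3 -c "from st import *;st()"
python3 -m jog '[{"grip":-0.3,"slide":[1.0,0,0],"yaw":0},{"grip":-0.3,"slide":[1.0,0,0],"yaw":0},{"grip":-0.3,"slide":[1,0,-4],"yaw":0},{"grip":-0.3,"slide":[1.5,0,-4],"yaw":0},{"grip":-0.3,"slide":[0,0,-4],"yaw":0},{"grip":-0.3,"slide":[0,0,-3],"yaw":0},{"grip":-0.3,"slide":[0,0,0],"yaw":0},{"grip":-0.3,"slide":[0,0,0],"yaw":0}]' | grep -E 'pos|ft'
python3 - <<'E'
from card import *
st();card("scene");card("side");w=card("wrist");cv2.imwrite("pics/w3.png",w)
g=cv2.GaussianBlur(w[:,:,0].astype(float),(1,5),0)
def E(c0,c1,r0,r1,z):
    e=np.array([(c,r0+np.abs(np.diff(g[r0:r1,c])).argmax()+.5) for c in range(c0,c1,8)],float)
    P=np.array([to(p) for p in ray("wrist",e,z)]);return np.median(e[:,1]),np.median(P[:,0]).round(4),np.polyfit(P[:,1],P[:,0],1)[0].round(4)
print("trail",E(270,350,260,310,.066),"lead",E(270,350,350,390,.066),"near",E(300,480,10,60,.06),"farL",E(20,180,315,365,.06))
E
```

```text
position: [0.6077, 0.14, 0.1309]
ft_force: [-0.1, 1.3, 0.4]
tcp riser xy [0.0552 0.1188] z 0.1309 yaw off 0.0005 tilt [-0.  0.] F [-0.07  1.3   0.42] w 0.65 t 12.2
position: [0.5623, 0.1431, 0.2812]
ft_force: [-0.2, 0.3, -0.7]
tcp riser xy [0.0097 0.1188] z 0.2812 yaw off 0.0009 tilt [0.001 0.001] F [-0.18  0.31 -0.71] w 0.649 t 13.0
scene 0.85 [0.1271 0.1017] [[0.156, 0.15], [0.081, 0.153], [0.071, 0.058], [0.157, 0.055]]
side 0.89 [0.1123 0.1025] [[0.16, 0.067], [0.156, 0.158], [0.069, 0.156], [0.067, 0.054]]
wrist 0.89 [0.112  0.1056] [[0.065, 0.063], [0.157, 0.056], [0.156, 0.153], [0.065, 0.152]]
trail (np.float64(288.5), np.float64(0.0668), np.float64(-0.0321)) lead (np.float64(376.5), np.float64(0.1564), np.float64(0.0016)) near (np.float64(36.5), np.float64(-0.1321), np.float64(0.0008)) farL (np.float64(344.5), np.float64(0.1257), np.float64(-0.0524))
```

View pics/w3.png

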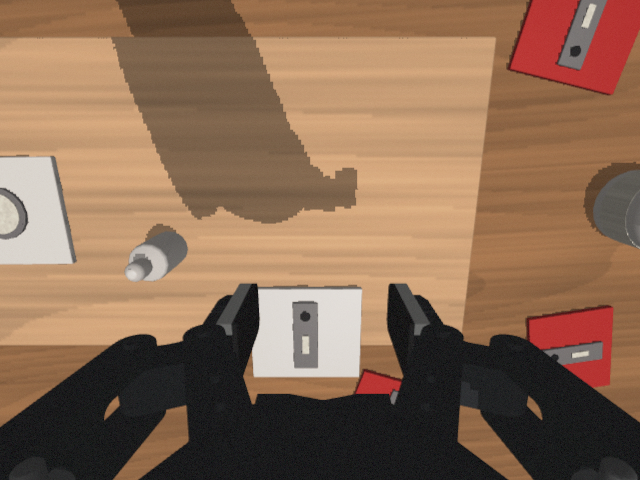

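The view shows the card square, with its lead edge at row 376.5 and the riser edge at 344.5. That is an overhang of about 29–31 mm, and the hand is clear.

```bash
python3 -c "
from workcell import manip
print(manip.hand_in())"
```

```text
the job is handed in; nothing more can be done
None
```

The job is handed in: the test card lies flat and square with an overhang I measured at about 3 cm (29–31 mm), the hand is clear, and nothing else was seen to move; no verdict was shown.

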